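Book a varnish jar in at the scanner and clear the mixing cup

TASK

The empty mixing cup is standing in the way on the scanner's round stand: nest it upright inside the matching cup on the bench, pushed right down. Then stand the glass jar on the middle of the round stand, upright, turned so that its paper label squarely faces the scanner's window. The jar is glass, so keep it upright and set it down without dropping it, and do not knock the other things about.

Things in the scene. Friction and masses are not known exactly. Their poses are not given: they have to be found in the camera images.
- scanner: Fixed code scanner. On a dark foot plate (205 x 100, 4 mm thick): a round aluminium stand 86 mm across, top 8 mm above the bench, and a black reader block (58 deep, 84 wide, top 102 mm above the bench), its front 88 mm from the stand's axis. Origin: on the bench under the stand's centre; +x points from the stand to the reader block, z up.
- stand_top (a point): Centre of the round stand's top face, 8 mm above the bench; axes as the scanner's.
- scanner_window (a point): Centre of the scanner's grey-framed glass window, on the reader block's face towards the stand, 88 mm from the stand's axis, 58 mm above the bench.
- jar: Loose amber glass jar, dark steel lid: plain cylinder 60 mm across, 96 mm tall, 0.3 kg. White paper label with black bars on a quarter of its side; a 12 mm wide white strip runs from the label's middle up over the lid's edge and 22 mm inwards on the lid's top (seen from above). Origin: centre of underside; +x points out through the label's middle, z up.
- jar_label (a point): Middle of the jar's label, on its side, 30 mm from the jar's axis, 40 mm above its underside.
- stand_cup: Loose steel mixing cup that starts upright on the round stand. Tapered: foot 36 mm across, 64 mm across from 50 mm up to the rim at 62 mm (straight band), wall 2 mm, solid bottom 20 mm thick. Fully nested it sits 20 mm above the other cup's underside, its rim 20 mm above the other's, with 2 to 3 mm play. Origin: centre of underside, z up.
- bench_cup: The matching steel mixing cup (same shape and size as stand_cup), loose, upright and empty on the bench. Origin: centre of the underside, z up.
- wax_tin: Bystander: round plain metal tin, 74 mm across, 52 mm tall, no label. Origin: centre of the underside.
- plane: Bystander: small wooden hand plane, 110 x 38 mm, about 45 mm tall, long along its x. Origin: centre of the underside.
- chisel: Bystander: chisel lying along its x, 230 mm long, about 24 mm tall. Origin: about its middle, on the bench.
- glue: Bystander: white plastic glue bottle, 60 mm across, 160 mm tall. Origin: centre of the underside.
- offcut: Bystander: flat wood offcut, 120 x 50 x 22 mm. Origin: centre of the underside.
There are look-alikes about, which are no part of the job. Leave any yellow look-alike of the stand_cup alone.

How it is judged (in metres and radians):
At the end, for the whole second after the job is handed in: Stand cup nested in the bench cup on the bench: axes within 6 mm, underside 14-24 mm above the other's, both tilted under 0.1 rad. Jar on the round stand within 12 mm of its centre, tilted under 0.06 rad, label facing the window within 0.2 rad (11 degrees). Jar and cup at rest (horizontal distance between stand_cup and bench_cup below 0.006 m and z of stand_cup in the frame of bench_cup between 0.014 and 0.024 m and angle between each of stand_cup, bench_cup's own z axis and vertical below 0.1 rad and height (world z) of bench_cup below 0.006 m and horizontal distance between jar and stand_top below 0.012 m and z of jar in the frame of stand_top between -0.004 and 0.004 m and angle between jar's own z axis and vertical below 0.06 rad and angle between the x axis of jar and the x axis of scanner, either way round below 0.2 rad and x of jar_label in the frame of stand_top above 0.01 m and linear speed of each of jar, stand_cup below 0.02 m/s); the robot touches nothing.
It fails at once if the jar is tipped by more than 0.5 rad (angle between jar's own z axis and vertical above 0.5 rad).
It fails at once if the jar is dropped: it falls freely by more than about 1 cm (faster than 0.45 m/s with nothing touching it) (linear speed of jar above 0.45 m/s and contact force between jar and anything else below 0.02 N).
It fails at once if a bystander (tin, plane, chisel, glue bottle, offcut) is moved by more than 4 cm (distance of any of wax_tin, plane, chisel, glue, offcut from where it was at the start of the episode above 0.04 m).
It also fails if it takes over 61 s, if anything falls off the work surface, if the arm or the gripper's body presses on something with over 40 N, if the wrist force passes 120 N, or if a joint passes its speed limit or range.

ROBOT

A 6-joint arm with a two-finger parallel gripper is mounted at the origin on the work surface. World frame = base frame: x ahead of the robot, y to its left, z up, the work surface at z = 0. Lengths are in mm, angles in rad, forces in N, time in s.
With the tool pointing down it reaches from about 275 to 850 mm from the base axis. Payload 19 kg.
Tool frame: the origin (TCP) lies midway between the tips of the shut fingers; the grasp point (between the pads) lies manip.grip_depth behind it (manip.grip_depth is the distance from the TCP to the grasp point, in mm); z points along the fingers, y is the line along which they close (so a half turn about z gives the same grasp; the last joint's range is limited). The gripper opens to 85 mm and grips with 20 to 120 N. Pads are 22 mm wide; open, the fingers measure 114 mm over their backs; the gripper's body (76 mm by 85 mm) begins 54 mm behind the grasp point. The pads swing forward as they close: fully open they stand 13 mm farther back than shut.
Start: joints at [-1.479, 0.15, 1.437, -0, 1.554, -0.134], TCP at [128.71, -560.375, 202.667] pointing down, gripper open.
Joint ranges: [-2.8, 2.8], [-0.68, 2.1], [0.12, 2.68], [-1.39, 4.53], [0.16, 2.79], [-2.81, 2.81]. Speed limits (rad/s): [1.89, 1.89, 2.22, 3.01, 3.01, 3.01].

INTERFACE

Orientations are given as a unit quaternion [w, x, y, z].
In Python, from station import manip, eoat, kinematics, snapshot gives the robot as it stands. The module is installed in compiled form; this text tells all that it offers. Calls block until the motion is done:
- manip.move_ptp(position, orientation): joint-space move of the TCP to a pose.
- manip.line_to(position, rotation=None, v=150): straight line of the TCP; rotation=None keeps the orientation; v is the mean speed in mm/s.
- manip.move_joints(angles): joint-space move.
- eoat.release() and eoat.grab(): open the fingers fully, or close them until they stop; the grip force is fixed at half the most.
- manip.sleep(seconds).
- kinematics.solve_ik(position, orientation): joint angles nearest the present ones, or None.
- snapshot(name): name is "scene" or "top"; returns a dict with "img" (400x640x3 uint8, blue, green, red), "fov_y" (degrees; the focal length in pixels is half the picture's height over the tangent of half this angle, whatever the lens; pixels are square), "cx", "cy" (the principal point, pixels), "dist" ([k1, k2, p1, p2, k3] as OpenCV has them; the pictures are not rectified), "extrinsics" (4x4, takes a point from world to camera coordinates). Camera axes: x right, y up, looking along -z (the intrinsics and any distortion apply to the point x, -y, -z); pixel columns grow to the right and rows downward; lengths in mm; the calibration is good to about 2 mm. A picture is of the moment at which its call begins. There is no depth.
A pose or a line that the arm cannot do raises manip.Unreachable and nothing moves.
- manip.hand_in(): hands the job in; it is judged then, once.
Readings, each from a call of its own:
- manip.get_t(): time.
- manip.get_joint_pos(): joint angles.
- manip.get_dq(): joint speeds.
- manip.get_joint_efforts(): joint torques, N m.
- manip.get_ee_pos(): TCP position.
- manip.get_tool_rot(): TCP orientation.
- manip.get_force(): force on the tool from outside, world axes, zero at the start.
- manip.get_ft_torque(): the same for the moment, N m.
- manip.get_width(): opening from 0.0 (shut) to 1.0 (fully open).
- manip.get_grip_force(): force on a finger pad.
Only numpy, scipy, OpenCV 4.12 (cv2) and the standard library are available. Lean on these libraries where they do the work, as an engineer would, in place of code of your own. Each camera call takes 0.05 s, during which the arm holds its last target. There are 200 camera calls.

## Working session

There is one attempt and no reset: what is moved stays moved. The work goes in short steps, each a Python script; the robot and the scene stay as the last script left them, time stands still between calls to the robot, and variables do not carry over. Pictures are saved under pics/ and viewed, at most 10 in all, crops included, and the job is handed in when it is done.

```bash
mkdir -p pics; cat > h.py <<'E'
import numpy as np, cv2
from station import manip, eoat, kinematics, snapshot
def cam(s):
    f=200/np.tan(np.radians(s["fov_y"])/2)
    K=np.array([[f,0,s["cx"]],[0,f,s["cy"]],[0,0,1.]])
    return K,np.array(s["dist"],float),np.array(s["extrinsics"],float)
def ray(s,px):
    K,d,E=cam(s); u=cv2.undistortPoints(np.array([[px]],float),K,d)[0,0]
    R,t=E[:3,:3],E[:3,3]
    return -R.T@t, R.T@np.array([u[0],-u[1],-1.])
def at_z(s,px,z):
    o,v=ray(s,px); return o+v*(z-o[2])/v[2]
def proj(s,P):
    K,d,E=cam(s); p=(E[:3,:3]@np.atleast_2d(P).T).T+E[:3,3]
    p=p*[1,-1,-1]
    return cv2.projectPoints(p.reshape(-1,1,3),np.zeros(3),np.zeros(3),K,d)[0].reshape(-1,2)
def tri(obs):
    A=np.zeros((3,3));b=np.zeros(3);L=[]
    for s,px in obs:
        o,v=ray(s,px);v=v/np.linalg.norm(v);M=np.eye(3)-np.outer(v,v);A+=M;b+=M@o;L.append((M,o))
    X=np.linalg.solve(A,b); return X,[np.linalg.norm(M@(X-o)) for M,o in L]
E
python3 - <<'E'
from h import *
import pickle
S={n:snapshot(n) for n in("scene","top")}
pickle.dump(S,open("s0.pkl","wb"))
for n in S:
    cv2.imwrite(f"pics/{n}0.png",cv2.resize(S[n]["img"],(800,500),interpolation=cv2.INTER_CUBIC))
    o,_=ray(S[n],(320,200));print(n,o.round(),at_z(S[n],(320,200),0).round(),S[n]["fov_y"],S[n]["dist"])
print(manip.grip_depth,manip.get_t(),manip.get_tool_rot())
E
```

```text
scene [1003. -708.  703.] [566. 127.   0.] 57.74269793050927 [-0.07102875  0.          0.          0.          0.        ]
top [ 418.   11. 1079.] [629.  18.   0.] 56.11201264572276 [-0.02955449  0.          0.          0.          0.        ]
18.700000000000003 0.1 [-5.30661035e-04  9.93631792e-01  1.12674664e-01  1.53648680e-05]
```

View pics/scene0.png

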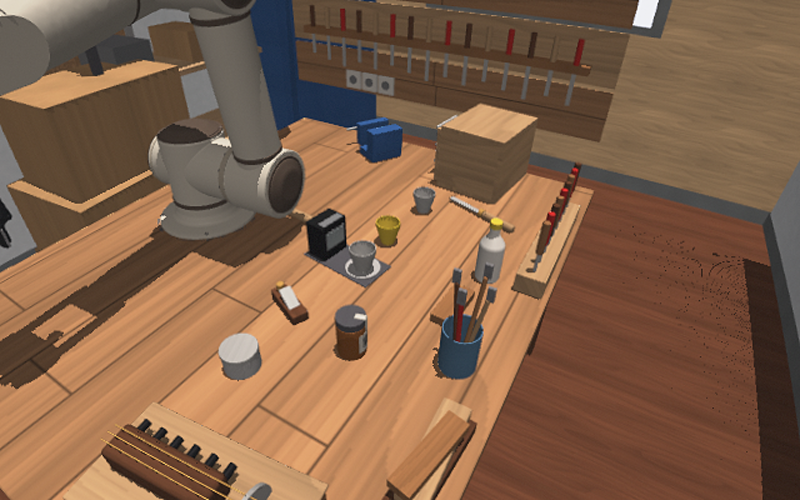

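View pics/top0.png

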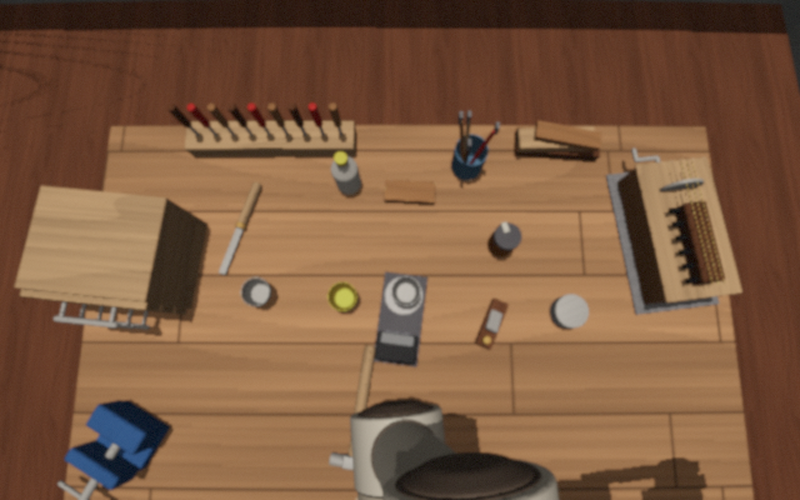

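The scene view shows the stand cup (362,258), yellow cup (388,230), bench cup (424,200), jar (351,330) and scanner block (327,235), in 800x500 pixels. In the top view they are at (405,293), (344,298), (258,293), (507,237) and (398,345). I'll enlarge both next.

```bash
python3 - <<'E'
from h import *
import pickle
S=pickle.load(open("s0.pkl","rb"))
def crop(n,x,y,w,h,k,f):
    c=cv2.resize(S[n]["img"][y:y+h,x:x+w],None,fx=k,fy=k,interpolation=cv2.INTER_CUBIC)
    for i in range(0,w,20):
        cv2.putText(c,str(x+i),(i*k,10),0,.35,(0,255,0),1); c[::4,i*k]=(0,255,0)
    for i in range(0,h,20):
        cv2.putText(c,str(y+i),(0,i*k+4),0,.35,(0,255,0),1); c[i*k,::4]=(0,255,0)
    cv2.imwrite(f"pics/{f}.png",c)
crop("top",190,165,256,132,3,"topc")
crop("scene",235,145,130,145,4,"scec")
E
```

```text
(no output)
```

View pics/topc.png

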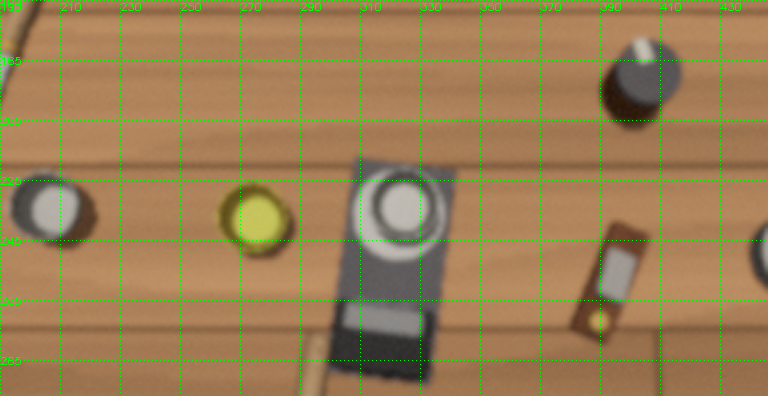

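View pics/scec.png

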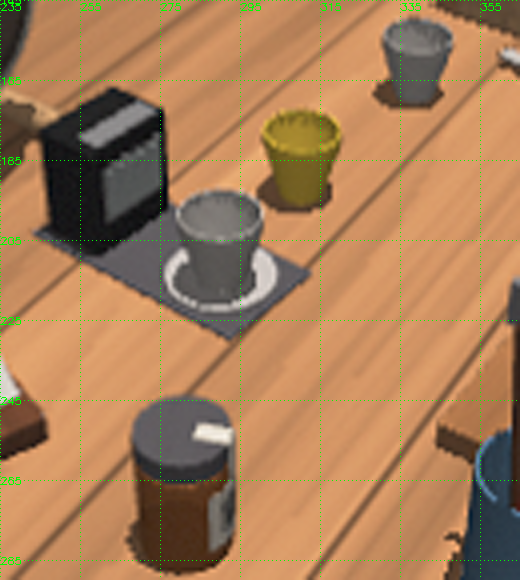

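The top crop puts the rim centres at about (325,234) for the stand cup, (204.7,233.7) for the bench cup, and (406,189) for the jar lid. The stand disc is at (323.3,236). In the scene crop the same four are at (289.8,199), (339.5,154.5), (280.8,252.7) and (290.3,213.8). Next I'll triangulate them and check with overlays.

```bash
cat > m1.py <<'E'
from h import *
import pickle
S=pickle.load(open("s0.pkl","rb")); T,C=S["top"],S["scene"]
def circ(c,r,n=60):
    a=np.linspace(0,2*np.pi,n); return np.c_[c[0]+r*np.cos(a),c[1]+r*np.sin(a),np.full(n,c[2])]
obs={"stand_cup":((325,234.3),(289.75,199)),"bench_cup":((204.7,233.7),(339.5,154.5)),"jar":((406,189),(280.75,252.7)),"stand":((323.3,236),(290.3,213.8))}
P={}
for k,(t,c) in obs.items():
    X,e=tri([(T,t),(C,c)]); P[k]=X; print(k,X.round(1),np.round(e,1))
# strip: bright blob on the lid, both views
for s,(x,y),n in((T,(404.7,181.8),"top"),(C,(288,253.3),"scene")):
    r=8;x0,y0=int(x)-r,int(y)-r
    g=s["img"][y0:y0+2*r,x0:x0+2*r].min(2); m=(g>130).astype(np.uint8)
    _,lab,st,cen=cv2.connectedComponentsWithStats(m); print(n,[(a,(b+[x0,y0]).round(1)) for a,b in zip(st[1:,4],cen[1:])])
# scanner axis: plate edges in top view, corners (z=4), block top front edge
for n,px in (("left edge",[(308.3,217.5),(300.5,288)]),("right edge",[(341.5,221.5),(333,291.5)])):
    for z in (4,): print(n,[at_z(T,p,z).round(1) for p in px])
S_=8
E
python3 m1.py
python3 - <<'E'
from m1 import *
R={"stand_cup":(32,70),"bench_cup":(32,62),"jar":(30,96),"stand":(43,8)}
out=[]
for s,(x,y,w,h),k in((T,(190,165,230,110),3),(C,(260,140,110,135),4)):
    c=cv2.resize(s["img"][y:y+h,x:x+w],None,fx=k,fy=k,interpolation=cv2.INTER_CUBIC)
    for n in R:
        p=P[n].copy();p[2]=R[n][1]
        q=((proj(s,circ(p,R[n][0]))-[x,y]+.5)*k).astype(int)
        cv2.polylines(c,[q.reshape(-1,1,2)],True,(0,255,0),1)
    out.append(c)
cv2.imwrite("pics/ov_t.png",out[0]);cv2.imwrite("pics/ov_s.png",out[1])
E
```

```text
stand_cup [524.9   6.   64.3] [3.5 3.5]
bench_cup [526.5 334.7  55.7] [2.7 2.7]
jar [ 643.3 -213.4   92.2] [2.1 2.1]
stand [525.    9.7   6. ] [2.1 2.1]
top [(np.int32(40), array([404. , 181.5]))]
scene [(np.int32(44), array([288., 253.]))]
left edge [array([577. ,  51.8,   4. ]), array([378.2,  72.1,   4. ])]
right edge [array([565.4, -44.1,   4. ]), array([368.7, -18.6,   4. ])]
stand_cup [524.9   6.   64.3] [3.5 3.5]
bench_cup [526.5 334.7  55.7] [2.7 2.7]
jar [ 643.3 -213.4   92.2] [2.1 2.1]
stand [525.    9.7   6. ] [2.1 2.1]
top [(np.int32(40), array([404. , 181.5]))]
scene [(np.int32(44), array([288., 253.]))]
left edge [array([577. ,  51.8,   4. ]), array([378.2,  72.1,   4. ])]
right edge [array([565.4, -44.1,   4. ]), array([368.7, -18.6,   4. ])]
```

View pics/ov_t.png

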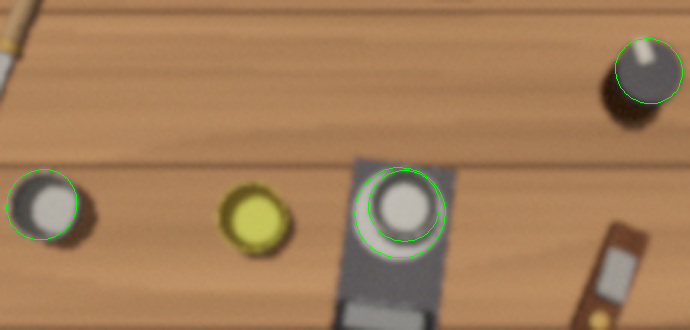

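View pics/ov_s.png

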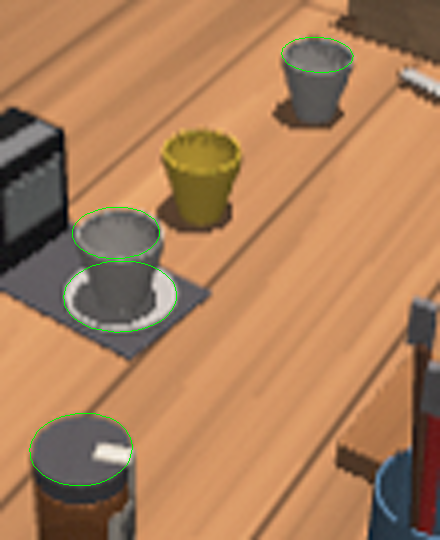

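```bash
cat > m2.py <<'E'
from m1 import *
def tc(p): return (190+p[0]/3-.33,165+p[1]/3-.33)
def ang(a,b,z,s=T):
    d=at_z(s,b,z)-at_z(s,a,z); return np.degrees(np.arctan2(d[1],d[0])).round(1)
print("scanner x: L",ang(tc((356,160)),tc((337,305)),4),"R",ang(tc((455,168)),tc((436,312)),4),
 "front-90",ang(tc((355,160)),tc((455,168)),4)-90,"back",ang(tc((330,372)),tc((428,382)),102)-90,"lab",ang(tc((345,305)),tc((424,315)),102)-90)
sc=lambda p:(235+p[0]/4-.37,145+p[1]/4-.37)
print("scene plate R edge",ang(sc((232,340)),sc((100,258)),4,C))
# white stand centroid can't (cup on it); lid in top
for s,(x,y),th in((T,(405.7,188.7),45),):
    r=20;x0,y0=int(x)-r,int(y)-r
    g=cv2.resize(s["img"][y0:y0+2*r,x0:x0+2*r],None,fx=8,fy=8,interpolation=cv2.INTER_CUBIC)
    h=cv2.cvtColor(g,cv2.COLOR_BGR2HSV)
    m=((h[...,1]<80)&(h[...,2]>50)).astype(np.uint8)
    _,lab,st,cen=cv2.connectedComponentsWithStats(m); i=1+st[1:,4].argmax()
    cnt=max(cv2.findContours((lab==i).astype(np.uint8),0,1)[0],key=len)
    (c,ax,a)=cv2.fitEllipse(cv2.convexHull(cnt)); ctr=np.array(c)/8-.44+[x0,y0]
    print("lid",ctr.round(2),np.array(ax)/8, "world",at_z(s,ctr,96).round(1))
    w=np.clip((g.min(2).astype(float)-110)/60,0,1)*(lab==i); Y,X=np.nonzero(w>0); ww=w[Y,X]
    sx,sy=(X*ww).sum()/ww.sum(),(Y*ww).sum()/ww.sum()
    cv_=np.cov(np.c_[X,Y].T,aweights=ww); ev,V=np.linalg.eigh(cv_)
    sp=np.array([sx,sy])/8-.44+[x0,y0]; print("strip",sp.round(2),"world",at_z(s,sp,96).round(1),"dir",ang(ctr,sp,96),"pca",ang(sp,sp+V[:,1]*5,96),np.sqrt(ev)/8)
# scene: strip quad corners read in crop(4x): on-lid part
print("scene strip",ang(sc((196,432)),sc((230,436)),96,C), "ctr->strip",ang(sc((183,431)),sc((212,434)),96,C), at_z(C,sc((212,434)),96).round(1),at_z(C,sc((183,431)),96).round(1))
for k in ("stand_cup","bench_cup","stand"):
    z={"stand_cup":70,"bench_cup":62,"stand":8}[k]
    print(k,at_z(T,obs[k][0],z).round(1),at_z(C,obs[k][1],z).round(1))
E
python3 m2.py | tail -12
```

```text
top [(np.int32(40), array([404. , 181.5]))]
scene [(np.int32(44), array([288., 253.]))]
left edge [array([577. ,  51.8,   4. ]), array([378.2,  72.1,   4. ])]
right edge [array([565.4, -44.1,   4. ]), array([368.7, -18.6,   4. ])]
scanner x: L 173.0 R 172.0 front-90 -184.6 back -185.7 lab -187.1
scene plate R edge 168.6
lid [405.43 188.52] [21.67637634 22.87031746] world [ 642.1 -212.3   96. ]
strip [403.95 181.32] world [ 662.1 -209.2   96. ] dir 9.0 pca -162.5 [1.35744848 2.23861006]
scene strip 21.7 ctr->strip 22.9 [ 661.7 -208.1   96. ] [ 645.8 -214.8   96. ]
stand_cup [521.6   4.   70. ] [531.7   2.   70. ]
bench_cup [523.6 331.1  62. ] [532.9 327.1  62. ]
stand [523.1   8.5   8. ] [527.9   9.    8. ]
```

```bash
cat >> h.py <<'E'
def q(yaw):  # tool down, tool x at yaw deg (fingers close along yaw-90)
    a=np.radians(yaw)/2; return [0,np.cos(a),np.sin(a),0]
def st(m): print(m,"t%.1f"%manip.get_t(),np.round(manip.get_ee_pos(),1),"w%.3f"%manip.get_width(),"g%.0f"%manip.get_grip_force(),"F",np.round(manip.get_force(),1),"j6 %.2f"%manip.get_joint_pos()[5])
def show(name,f,box,k):
    s=snapshot(name);x,y,w,h=box
    cv2.imwrite(f"pics/{f}.png",cv2.resize(s["img"][y:y+h,x:x+w],None,fx=k,fy=k,interpolation=cv2.INTER_CUBIC)); return s
E
python3 - <<'E'
from h import *
Q=q(173.5)
manip.move_ptp([525.5,5.5,160],Q); st("over")
manip.line_to([525.5,5.5,45],v=120); st("down")
eoat.grab(); st("grab")
manip.line_to([525.5,5.5,150]); st("lift")
manip.move_ptp([527,330,150],Q); st("bench")
import pickle
S={n:snapshot(n) for n in("scene","top")}; pickle.dump(S,open("s1.pkl","wb"))
a=cv2.resize(S["scene"]["img"][90:190,270:400],None,fx=3,fy=3,interpolation=2)
b=cv2.resize(S["top"]["img"][180:280,150:280],None,fx=3,fy=3,interpolation=2)
cv2.imwrite("pics/hov.png",np.hstack([a,b]))
E
```

```text
over t2.6 [525.6   4.8 160. ] w0.999 g0 F [-0.4 -0.1 -0.2] j6 -1.59
down t3.7 [525.9   5.4  45.7] w1.002 g0 F [-0.6  0.2  0.2] j6 -1.59
grab t4.4 [525.5   5.5  45. ] w0.002 g0 F [0.3 0.1 0.3] j6 -1.59
lift t5.3 [525.1   5.5 149.1] w0.003 g0 F [-0.6 -0.3 -0.3] j6 -1.59
bench t6.5 [527.3 329.  149.8] w0.003 g0 F [-1.  -0.7 -0.7] j6 -1.02
```

View pics/hov.png

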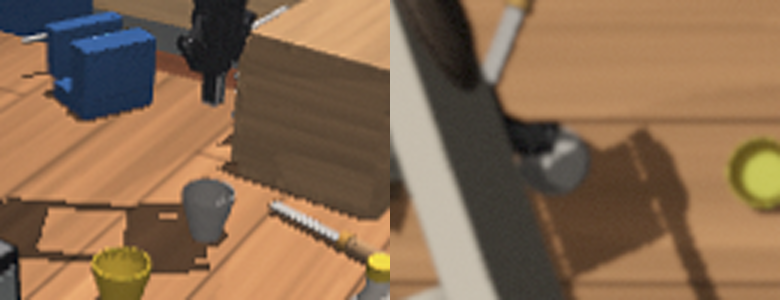

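The gripper closed fully on nothing, at w 0.003. The view shows the bench cup untouched below the empty gripper. I'll look at the stand.

```bash
python3 - <<'E'
import pickle,cv2,numpy as np
S=pickle.load(open("s1.pkl","rb"))
a=cv2.resize(S["scene"]["img"][150:240,235:345],None,fx=4,fy=4,interpolation=2)
b=cv2.resize(S["top"]["img"][205:295,275:365],None,fx=4,fy=4,interpolation=2)
cv2.imwrite("pics/after.png",np.hstack([a,b]))
E
```

```text
(no output)
```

View pics/after.png

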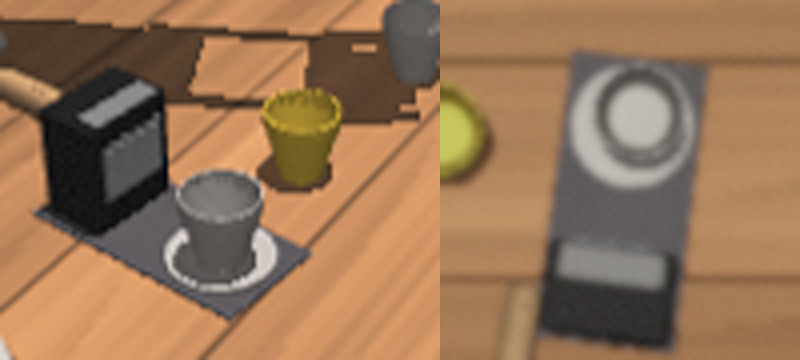

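```bash
python3 - <<'E'
from h import *
import pickle
S=pickle.load(open("s1.pkl","rb"))
for z in (130,140,150,160,170,180): print(z,proj(S["scene"],[527,329,z])[0].round(1),proj(S["top"],[527,329,z])[0].round(1))
print("cup rim bench",proj(S["scene"],[527,330,62])[0].round(1))
print(manip.get_tool_rot(),manip.get_ee_pos())
E
```

```text
130 [339.4 136.7] [197.4 229.6]
140 [339.6 134.1] [196.1 229.1]
150 [339.8 131.5] [194.8 228.6]
160 [340.  128.8] [193.4 228.2]
170 [340.2 126.1] [192.1 227.7]
180 [340.3 123.4] [190.6 227.2]
cup rim bench [338.4 153.7]
[ 1.14468413e-04  5.74828580e-02  9.98346485e-01 -5.52301259e-05] [527.55840839 328.73885688 150.10836956]
```

In the picture the shut tips appear at about (340.7,124.5), where a TCP at z=150 should project to row 131.5. So the tips sit about 26 mm higher than the reported TCP, which explains the miss. I'll confirm it by touching the bare bench.

```bash
python3 - <<'E'
from h import *
manip.move_ptp([430,330,40],q(173.5)); st("pre")
manip.line_to([430,330,6],v=100)
f0=np.array(manip.get_force())
z=6
while z>-40:
    z-=2; manip.line_to([430,330,z],v=40)
    f=manip.get_force()[2]-f0[2]
    if abs(f)>4: break
print(z,f,manip.get_ee_pos(),manip.get_t())
manip.line_to([430,330,60])
E
```

```text
pre t7.3 [430.9 329.9  40.8] w0.003 g0 F [ 0.   0.  -0.9] j6 -0.95
-30 23.18291793975984 [430.23117928 330.14596043 -28.64807506] 12.25
```

```bash
python3 - <<'E'
from h import *
import pickle
Q=q(173.5)
eoat.release()
manip.move_ptp([525.5,5.5,110],Q)
manip.line_to([525.5,5.5,17],v=120); st("down")
eoat.grab(); st("grab")
if manip.get_width()<.5: raise SystemExit
manip.line_to([525.5,5.5,115],v=180); st("lift")
manip.move_ptp([527,330,115],Q); st("bench")
manip.sleep(.2)
S={n:snapshot(n) for n in("scene","top")}; pickle.dump(S,open("s2.pkl","wb"))
a=cv2.resize(S["scene"]["img"][90:190,290:390],None,fx=4,fy=4,interpolation=2)
b=cv2.resize(S["top"]["img"][180:280,150:250],None,fx=4,fy=4,interpolation=2)
cv2.imwrite("pics/hov2.png",np.hstack([a,b]))
E
```

```text
down t16.0 [525.9   5.6  17.7] w0.998 g0 F [-0.5 -0.6  0.5] j6 -1.59
grab t16.4 [526.5   5.5  18.5] w0.728 g63 F [-1.4  1.2 12. ] j6 -1.59
lift t17.1 [525.    5.5 113.9] w0.733 g66 F [ 0.1  0.3 -1.1] j6 -1.59
bench t18.3 [527.3 328.9 114.7] w0.727 g66 F [ 0.3 -0.5 -1.2] j6 -1.02
```

View pics/hov2.png

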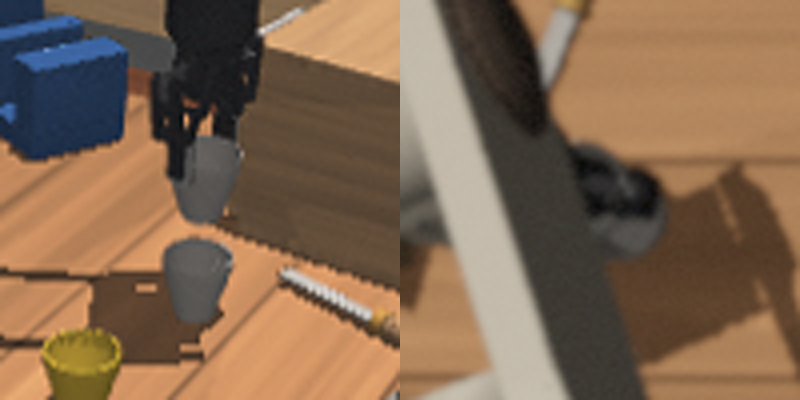

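The cup is now held over the bench cup with its foot in line. In the left crop it leans slightly in the hand, with its foot at (203,219) above the bench rim at (198,245). I'll lower it with force checks, release, and press down with shut fingers.

```bash
python3 - <<'E'
from h import *
import pickle
manip.line_to([527,330,66],v=150); st("a")
for z in (58,50,44,39,35,32):
    manip.line_to([527,330,z],v=60); F=np.array(manip.get_force())
    print(z,F.round(1))
    if abs(F[2])>15: break
eoat.release(); st("rel")
manip.line_to([527,330,100],v=200)
S={n:snapshot(n) for n in("scene","top")}; pickle.dump(S,open("s3.pkl","wb"))
a=cv2.resize(S["scene"]["img"][90:190,290:390],None,fx=4,fy=4,interpolation=2)
b=cv2.resize(S["top"]["img"][180:280,150:250],None,fx=4,fy=4,interpolation=2)
cv2.imwrite("pics/nest.png",np.hstack([a,b])); st("up")
E
```

```text
a t19.1 [527.1 330.   66.4] w0.728 g66 F [ 0.6  0.6 -0.3] j6 -1.02
58 [-0.8  0.3 -1. ]
50 [-0.2  0.7 -1.1]
44 [-0.3  1.2 -1.9]
39 [ 0.3  0.1 -2.2]
35 [ 0.2  1.  -1.6]
32 [-0.4  1.4  0.1]
rel t21.0 [527. 330.  32.] w1.002 g0 F [-0.4  1.1  0.2] j6 -1.02
up t21.6 [526.6 329.8  99.1] w0.999 g0 F [ 0.5  0.7 -0.6] j6 -1.02
```

View pics/nest.png

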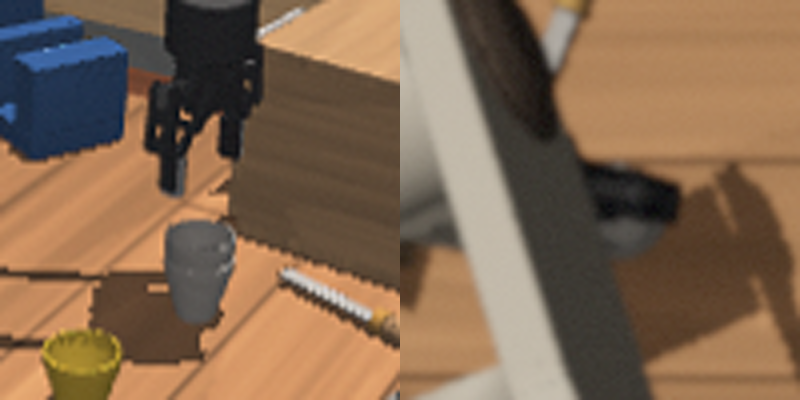

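The right crop confirms the cups are nested and upright, with the rim about 20 mm above the bench cup's. I'll press to seat the cup, then fit the label strip numerically from the stored pictures.

```bash
cat > fit.py <<'E'
from h import *
from scipy.optimize import minimize
def fit(s,xy,th,top_z,lid=True,r=16):
    """fit x,y,theta of jar lid strip (and lid disc) by rendering"""
    c=proj(s,[xy[0],xy[1],top_z])[0]; x0,y0=(c-r).astype(int); n=2*r; K=16
    im=s["img"][y0:y0+n,x0:x0+n].astype(float)
    wh=np.clip((im.min(2)-95)/(np.percentile(im.min(2),99.5)-95),0,1)
    sat=im.max(2)-im.min(2); gm=np.clip((60-sat)/30,0,1)*(im.max(2)>45)
    def ren(P,b):
        p=((proj(s,P)-[x0,y0]+.5)*K); m=np.zeros((n*K,n*K),np.float32)
        cv2.fillPoly(m,[np.round(p).astype(np.int32)],1.0)
        return cv2.GaussianBlur(cv2.resize(m,(n,n),interpolation=cv2.INTER_AREA),(0,0),b)
    a=np.linspace(0,2*np.pi,60)
    def parts(v):
        t=np.radians(v[2]); u=np.array([np.cos(t),np.sin(t)]); w=np.array([-u[1],u[0]])
        e=np.arcsin(6/30)*np.linspace(-1,1,7)
        L=[8*u-6*w,]+[30*(np.cos(x)*u+np.sin(x)*w) for x in e]+[8*u+6*w]
        o=np.array(v[:2]); S=np.c_[np.array(L)+o,np.full(9,top_z)]
        D=np.c_[o+30*np.c_[np.cos(a),np.sin(a)],np.full(60,top_z)]
        return S,D
    def cost(v):
        S,D=parts(v); A=ren(S,abs(v[3])+.3)
        k=(A*wh).sum()/max((A*A).sum(),1e-6); m=cv2.dilate((A>.02).astype(np.uint8),np.ones((3,3)))
        e=(((k*A-wh)**2)*(ren(D,.5)>.2)).sum()*3
        if lid: e+=((ren(D,.7)-gm)**2).sum()*.5
        return e
    best=None
    for t0 in (th-20,th-10,th,th+10,th+20):
        x=np.array([xy[0],xy[1],t0,.5])
        R=minimize(cost,x,method="Nelder-Mead",options=dict(initial_simplex=np.array([x]+[x+d for d in np.diag([4,4,15,.4])]),xatol=.05,fatol=1e-3))
        if best is None or R.fun<best.fun: best=R
    return best.x.round(1),round(best.fun,2)
E
python3 - <<'E'
from fit import *
import pickle
S=pickle.load(open("s0.pkl","rb"))
print("top lid",fit(S["top"],(642,-212),15,96)); print("top strip",fit(S["top"],(642,-212),15,96,False))
print("scene strip",fit(S["scene"],(644,-213),18,96,False))
eoat.grab(); manip.line_to([527,330,17],v=150); f0=manip.get_force()[2]; z=17
while z>2:
    z-=2; manip.line_to([527,330,z],v=40); f=manip.get_force()[2]-f0
    if f>12: break
st("press z%d f%.1f"%(z,f)); manip.line_to([527,330,110],v=250); eoat.release(); st("up")
E
```

```text
top lid (array([ 6.420e+02, -2.121e+02,  8.700e+00,  6.000e-01]), np.float64(33.56))
top strip (array([ 6.442e+02, -2.143e+02,  1.610e+01,  6.000e-01]), np.float64(0.35))
scene strip (array([ 6.438e+02, -2.128e+02,  1.760e+01,  2.000e-01]), np.float64(0.82))
press z9 f30.9 t24.1 [528.  330.4  11.7] w0.001 g16 F [-8.6 -4.1 31.2] j6 -1.02
up t25.4 [527. 330. 110.] w0.999 g0 F [-0.3  0.5  0.9] j6 -1.02
```

The press met the floor at TCP 11.7, as a full nest should. The jar strip fits agree: about (643.7,-213.3), with the label at about 17°. Now the jar.

```bash
python3 - <<'E'
from h import *
import pickle
Q1,Q2=q(3),q(159.5); X,Y=643.5,-213.3; A,B=525.3,9
manip.move_ptp([X,Y,120],Q1); st("over")
manip.line_to([X,Y,12],v=120); manip.sleep(.1); st("down")
eoat.grab(); manip.sleep(.2); st("grab"); zg=manip.get_ee_pos()[2]
if not .6<manip.get_width()<.8: raise SystemExit("bad grip")
manip.line_to([X,Y,100],v=120); st("lift")
manip.move_ptp([A,B,100],Q2); manip.sleep(.2); st("stand")
manip.line_to([A,B,zg+12],v=100); manip.sleep(.1); f0=manip.get_force()[2]
for d in (10.5,9.5,8.7,8,7.3,6.6,6):
    manip.line_to([A,B,zg+d],v=20); f=manip.get_force()[2]-f0
    if f>5: break
st("set d%.1f f%.1f"%(d,f))
eoat.release(); st("rel")
manip.line_to([A,B,120],v=150)
manip.move_ptp([525,230,160],q(159.5)); st("clear")
S={n:snapshot(n) for n in("scene","top")}; pickle.dump(S,open("s4.pkl","wb"))
from fit import fit
for n in S: 
  for l in ((True,False) if n=="top" else (False,)): print(n,l,fit(S[n],(A,B),173,104,l))
E
```

```text
over t27.4 [ 643.7 -212.6  120. ] w1.000 g0 F [-0.5  1.3  0.1] j6 1.08
down t28.5 [ 644.  -213.5   13. ] w1.000 g0 F [ 0.2 -1.  -0.1] j6 1.08
grab t29.1 [ 643.8 -213.5   12.7] w0.690 g63 F [-1.8 -0.6  6.1] j6 1.08
lift t30.0 [ 643.1 -213.1   99. ] w0.691 g63 F [-0.6  0.9 -3.3] j6 1.08
stand t32.4 [525.4   8.9 100. ] w0.691 g63 F [ 0.4 -0.2 -2.1] j6 -1.34
set d7.3 f9.1 t34.6 [525.4   9.   20.7] w0.691 g64 F [-4.4  0.3  7.7] j6 -1.34
rel t35.0 [525.3   9.   20. ] w1.001 g0 F [0.5 0.9 0.2] j6 -1.34
clear t36.7 [525.  229.  159.3] w0.995 g0 F [ 0.2 -0.7 -0.8] j6 -0.94
scene False (array([5.234e+02, 9.800e+00, 1.728e+02, 2.000e-01]), np.float64(0.53))
top True (array([524.2,   7. , 170.8,   0.8]), np.float64(227.86))
top False (array([524.3,   7.1, 171.2,   0.7]), np.float64(12.57))
```

```bash
python3 - <<'E'
from h import *
import pickle
a=pickle.load(open("s3.pkl","rb"))["scene"]["img"]; manip.move_ptp([525,-300,200],q(60)); S=snapshot("scene")
b=S["img"]; s0=pickle.load(open("s0.pkl","rb"))["scene"]["img"]
box=np.s_[144:172,328:352]
A,B=[cv2.cvtColor(i[box],6).astype(float) for i in(a,b)]
print("nested cup diff",np.abs(A-B).mean(), "shift",cv2.phaseCorrelate(A,B))
d=np.abs(b.astype(int)-s0).max(2)>60
for n,bx in(("plane",(215,225,35,35)),("tin",(172,262,40,45)),("glue",(375,172,35,55)),("chisel",(355,153,60,35)),("yellow",(300,170,22,28))):
    x,y,w,h=bx; print(n,d[y:y+h,x:x+w].mean().round(3))
st("end")
E
```

```text
nested cup diff 13.456845238095237 shift ((-0.2712789479355795, -0.04541284460528239), 0.7931875592402643)
plane 0.18
tin 0.553
glue 0.0
chisel 0.0
yellow 0.0
end t38.8 [ 525.4 -299.1  200. ] w0.999 g0 F [-0.5  0.2 -0.4] j6 -0.12
```

```bash
python3 -c "
from h import *
print(manip.hand_in())"
```

```text
the job is handed in; nothing more can be done
None
```

I handed the job in, but the verdict wasn't shown: the stand cup is nested and pressed fully down in the bench cup, and the jar stands upright on the round stand, about 1–3 mm off centre with its label about 1–2° off the window by camera fit; my first cup grasp closed on air because the fingertips sit about 28 mm above the reported TCP.

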